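# Seat a chip case in its nest and lock the cam

### The arm

A 7-joint arm with a two-finger parallel gripper is mounted at the origin on a cart in front of the work surface, level with it; the furniture and walls round the work are solid. World frame = base frame: x ahead of the robot, y to its left, z up, the work surface at z = 0. Lengths are in m, angles in rad, forces in N, time in s.
With the tool pointing down it reaches from about 0.4 to 0.85 m from the base axis. Payload 4.5 kg.
Tool frame: the origin (TCP) lies at the very end of the fingers, on their centre line; the grasp point (between the pads) lies 19 mm behind it (r.grip_point_offset is the distance from the TCP to the grasp point, in m); z points along the fingers, y is the line along which they close (so a half turn about z gives the same grasp; the last joint's range is limited). The gripper opens to 88 mm and grips with 3 to 60 N. Pads are 18 mm wide; open, the fingers measure 123 mm over their backs; the gripper's body (75 mm by 187 mm) begins 45 mm behind the grasp point.
Start: joints at [-1.294, 0.689, -0.195, 1.565, 0.157, 0.902, -0.215], TCP at [0.15, 0.607, 0.239] pointing down, gripper open.
Joint ranges: [-3.01, 3.01], [-0.46, 2.08], [-1.47, 1.51], [0.13, 2.56], [-1, 4.14], [0.04, 2.09], [-2.66, 2.66]. Speed limits (rad/s): [2.57, 2.57, 3.14, 3.14, 3.14, 3.14, 3.14].

### API

Orientations are given as a unit quaternion [x, y, z, w].
In Python, from plant import r gives the robot as it stands.
- The arm moves only by the tool carry_out, never from a script. Its argument "rows" is a list of rows, each a list of 3 entries, a list of its own where there are three numbers: the shift along the tool's x, y, z in cm, then the turn, a rotation vector about the tool's x, y, z in degrees, then the closure, from 0 (fully open) to 1 (shut). A call has 1 to 12 rows; each row is the pose to reach, as a shift and turn from the pose commanded when the call began, along the tool's axes at that moment; what a row does not reach only later rows make up. A row lasts 1/10 s, in which the tool goes at most 50 mm and 8.59 degrees, less where a joint would pass 70% of its speed; a pose out of reach is approached as far as the arm can. A call with a gripper value outside its range is refused whole. The fingers move at their own pace and stop on an object; "newtons" is the grip in N (left out, the last holds). Time passes only in rows, so rows that repeat a pose let the fingers close. It gives the time, the measured TCP pose, the force, the opening and the grip force at its end, in the units of the state.
- r.get_state(): the state, without advancing time (a new reading comes with each control period).
- r.snapshot(name): name is "scene" or "top" or "wrist"; returns a dict with "image" (384x512x3 uint8, red, green, blue), "fx", "fy", "cx", "cy" (pixels), "dist_coeffs" ([k1, k2, p1, p2, k3] as OpenCV has them; the pictures are not rectified), "pose" (4x4, takes a point from camera to world coordinates). Camera axes: x right, y up, looking along -z (the intrinsics and any distortion apply to the point x, -y, -z); pixel columns grow to the right and rows downward; lengths in m; the calibration is good to about 2 mm. A picture is of the moment at which its call begins. There is no depth.
- r.finish_job(): hands the job in; it is judged then, once.
The state is a dict: "clock": time; "q": joint angles; "qd": joint speeds; "joint_torque": joint torques, N m; "tool_pos": TCP position; "eef_rot": TCP orientation; "contact_force": force on the tool from outside, world axes, zero at the start; "moment": the same for the moment, N m; "opening": opening from 0.0 (shut) to 1.0 (fully open); "finger_force": force on a finger pad.
Only numpy, scipy, OpenCV 4.12 (cv2) and the standard library are available. Lean on these libraries where they do the work, as an engineer would, in place of code of your own. Each camera call takes 0.05 s, during which the arm holds its last target. There are 200 camera calls.

### The job

Fix the black chip case in its nest for inspection: only pushing, never lifting it, slide it along the plate until it sits square and fully home against both the side stop and the rear stop of the nest, and lock it there by pushing the red cam lever round until the cam bears firmly on the case. Leave the case lying flat on the plate the whole time, and leave the other things on the trolley where they are.

Things in the scene. Friction and masses are not known exactly. Their poses are not given: they have to be found in the camera images.
- case_mid (a point): Middle of the case to be seated, half-way up it: a flat black sample case with a clear lid, chips inside; 75 mm along its x (37.6 mm behind to 36.9 mm ahead of this point), 80.4 mm along its y, 18 mm tall, about 0.1 kg. It lies loose and askew on the nest's plate; at home its x and y axes point as nest_home's do.
- nest_home (a point): Point on the top face of the nest's fixed grey plate (6 mm thick, x -115 to +60 mm, y -90 to +55 mm from here) above which the middle of the case stands when home. Axes: x away from the robot, y to the left, z up.
- rear_stop (a point): Middle of the face of the rear stop, a dark rail 12 mm high on the plate: the case's far side (+x) rests on it. Face at nest x = +36.9 mm from nest_home, y -31 to +35 mm.
- side_stop (a point): Middle of the face of the side stop, a dark rail 12 mm high on the plate: the case's left side (+y) rests on it. Face at nest y = +40.2 mm from nest_home, x -71 to +24 mm, its near end rounded. With the lever open the gap from here to the cam is 85 mm or more, so the case passes the cam only when it lies close along this stop.
- lever_pivot (a point): Pivot of the cam lever on the top face of the plate, right of the case's place: at x = +26 mm, y = -59.6 mm from nest_home. Round it turns a steel cam disc, 32 mm across, mounted 6 mm off centre, reaching 14 mm above the plate.
- lever_grip (a point): Centre of the upright red grip at the end of the cam lever: a cylinder 17 mm across, from 5 to 31 mm above the plate (this point is 18 mm above it), 62 mm from the pivot. A steel bar 8 mm thick, its middle 10 mm above the plate, joins it to the cam.
- cam_lever (a joint): Lever angle, rad. 0: fully open, lever along nest -y (to the right); grows clockwise seen from above; pi/2 would point along nest -x (to the robot), beside the case. With the case on the side stop the cam touches it at about 1.3 and wedges it up to the lever's stop at 1.5. Stiff pivot: stays where it is left. Closing also draws the case to the rear stop.
- wash_bottle: white wash bottle with red cap and bent spout, 75x94x196 mm, far left corner of the trolley; origin under its centre
- swab_tube: clear upright tube of swabs, 27 mm across, 135 mm tall, at the back left; origin under its centre
- foam_tray: empty cream-coloured open tray, 100x150x45 mm, at the back behind the nest; origin under its centre
- tape_1: roll of brown tape lying flat, 94 mm across, 48 mm tall, at the far right; origin under its centre
- vial_1: white vial with black cap, 21 mm across, 56 mm tall, right of the nest; origin under its centre
- chips_spare: another, smaller clear-lidded grey case, 60x58x15 mm, at the left of the trolley; not the one to be moved; origin under its centre
- loupe: black waisted eye loupe, 36 mm across, 32 mm tall, at the left of the trolley; origin under its centre
- tweezers_dark: dark tweezers lying flat, 15x97x7 mm, at the near left of the trolley; origin under its centre

How it is judged:
At the end, for the whole second after the job is handed in: The case lies flat on the plate, within 2.5 mm of home along both nest axes and square to the stops within 0.04 rad, at rest; the lever is past 1.25 rad and the cam presses on the case with more than 1 N (x of case_mid in the frame of nest_home between -0.0025 and 0.0025 m and y of case_mid in the frame of nest_home between -0.0025 and 0.0025 m and height (world z) of case_mid below 0.018 m and angle between the x axis of case_mid and the x axis of nest_home, either way round below 0.04 rad and value of joint cam_lever above 1.25 rad and contact force between cam_lever and chip_case above 1 N and horizontal distance between case_mid and nest_home below 0.0035 m and linear speed of chip_case below 0.01 m/s); the robot touches nothing.
It fails at once if the case is lifted off the plate or tipped (height (world z) of case_mid above 0.021 m or angle between case_mid's own z axis and vertical above 0.15 rad).
It fails at once if one of the other things is shifted by more than 20 mm or knocked over (distance of any of wash_bottle, swab_tube, foam_tray, tape_1, vial_1, chips_spare, loupe, tweezers_dark from where it was at the start of the episode above 0.02 m or angle between any of wash_bottle, swab_tube, vial_1's own z axis and vertical above 0.5 rad).
It also fails if it takes over 61 s, if anything falls off the work surface, if the arm or the gripper's body presses on something with over 40 N, if the wrist force passes 120 N, or if a joint passes its speed limit or range.

## Working session

There is one attempt and no reset: what is moved stays moved. The work goes in short steps, Python scripts to look and compute and a tool call to move; the robot and the scene stay as the last step left them, time stands still between calls to the robot, and variables do not carry over. Pictures are saved under pics/ and viewed, at most 10 in all, crops included, and the job is handed in when it is done.

Besides the shell and the picture viewer there is one more tool, called as name(argument=value, ...) on one line, values as JSON. carry_out: Moves the arm, as the interface text tells. Its arguments: {"type":"object","properties":{"rows":{"type":"array"},"newtons":{"type":"number"}},"required":["rows"]}

```bash
mkdir -p pics; cat > h.py <<'E'
from plant import r
import numpy as np, cv2
from scipy.spatial.transform import Rotation as R
def ray(s,uv,z):
    K=np.array([[s['fx'],0,s['cx']],[0,s['fy'],s['cy']],[0,0,1]])
    p=cv2.undistortPoints(np.array(uv,float).reshape(-1,1,2),K,np.array(s['dist_coeffs'],float)).reshape(-1,2)
    T=np.array(s['pose']); d=np.c_[p[:,0],-p[:,1],-np.ones(len(p))]@T[:3,:3].T
    o=T[:3,3]; return o+d*((z-o[2])/d[:,2])[:,None]
E
python3 - <<'E'
from h import *
st=r.get_state();print(st)
a=[]
for n in("scene","top"):
    s=r.snapshot(n);cv2.imwrite(f'pics/{n}0.png',s['image'][:,:,::-1]);print(n,np.round(s['pose'],3).tolist(),s['fx'],s['cx'],s['cy'],s['dist_coeffs'])
E
```

```text
{'clock': 0.0, 'q': array([-1.2942196 ,  0.68993496, -0.19455991,  1.566333  ,  0.15733033,
        0.90250444, -0.21514291]), 'qd': array([-0.00042459, -0.00049072, -0.00131678,  0.0003339 , -0.00116424,
        0.00147357,  0.00136292]), 'joint_torque': array([ 4.66441616e-04, -5.27558899e+01, -1.26654122e+00, -1.53426468e+01,
       -5.26216824e-02,  6.76886397e-03,  1.68969154e-04]), 'tool_pos': array([0.15013081, 0.60605777, 0.23794474]), 'eef_rot': array([ 1.21043570e-01,  9.92646795e-01, -8.89858615e-04, -4.32474508e-05]), 'contact_force': array([0.00788426, 0.06931683, 0.08659223]), 'moment': array([ 0.02344138, -0.01289589, -0.03882043]), 'finger_force': 0.0, 'opening': 0.9968479804460119}
scene [[-0.911, 0.324, -0.254, 0.338], [-0.412, -0.71, 0.571, 0.385], [0.005, 0.625, 0.78, 0.747], [0.0, 0.0, 0.0, 1.0]] 434.15399136574695 252.47241585425553 192.00424082749367 [0.02516601 0.         0.         0.         0.        ]
top [[0.018, 0.997, -0.078, 0.486], [-1.0, 0.018, 0.003, -0.117], [0.004, 0.078, 0.997, 0.958], [0.0, 0.0, 0.0, 1.0]] 388.8299927932705 251.42054386318688 184.15041793889972 [0.00074333 0.         0.         0.         0.        ]
```

View pics/top0.png

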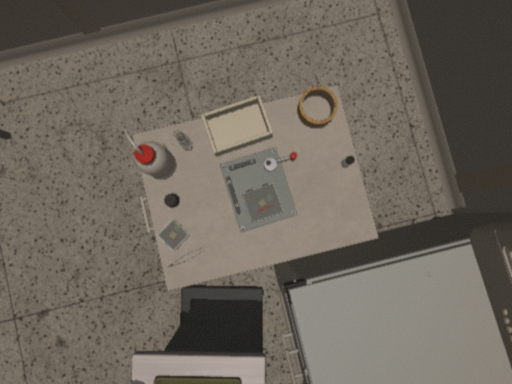

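View pics/scene0.png

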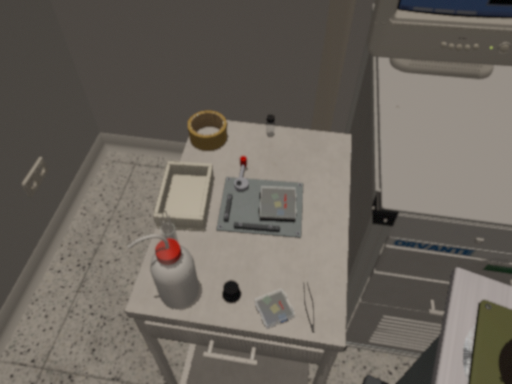

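The top view shows the nest plate at about (258,190), the case around (263,202), the cam at (270,165), and the red grip at (293,156). The side stop is at (233,195) and the rear stop at (242,164).

```bash
python3 - <<'E'
from h import *
s=r.snapshot("top");im=s['image']
c=cv2.resize(im[140:240,210:305],None,fx=6,fy=6,interpolation=cv2.INTER_CUBIC)
cv2.imwrite('pics/crop0.png',cv2.convertScaleAbs(c[:,:,::-1],alpha=1.6))
def P(uv,z):return np.round(ray(s,uv,z),4)
i=im.astype(int)
m=((i[:,:,0]>110)&(i[:,:,1]<70));m[:,:270]=0;m[:130]=0;m[180:]=0
ys,xs=np.nonzero(m);print('grip',len(xs),xs.mean(),ys.mean(),P([xs.mean(),ys.mean()],.037))
# plate: bluish grey
hsv=cv2.cvtColor(im,cv2.COLOR_RGB2HSV)
print(im[210,240],im[185,265],im[130,300],im[230,300],im[205,263])
bl=(i[:,:,2]-i[:,:,0]>-3).astype(np.uint8);bl[:,:212]=0;bl[:,305:]=0;bl[:143]=0;bl[240:]=0
bl=cv2.morphologyEx(bl,cv2.MORPH_OPEN,np.ones((3,3)))
cs=max(cv2.findContours(bl,0,2)[0],key=cv2.contourArea)
h=cv2.convexHull(cs);b=cv2.boxPoints(cv2.minAreaRect(h));print('plate',b.round(1).tolist(),P(b,.006)[:,:2].tolist())
E
```

```text
grip 28 292.9642857142857 155.39285714285714 [[ 0.6289 -0.2173  0.037 ]]
[95 94 89] [100  95  89] [150 139 126] [151 139 125] [111 108  90]
plate [[252.0, 205.0], [257.0, 205.0], [257.0, 210.0], [252.0, 210.0]] [[0.5094, -0.1217], [0.5096, -0.1339], [0.4974, -0.1341], [0.4972, -0.1219]]
```

View pics/crop0.png

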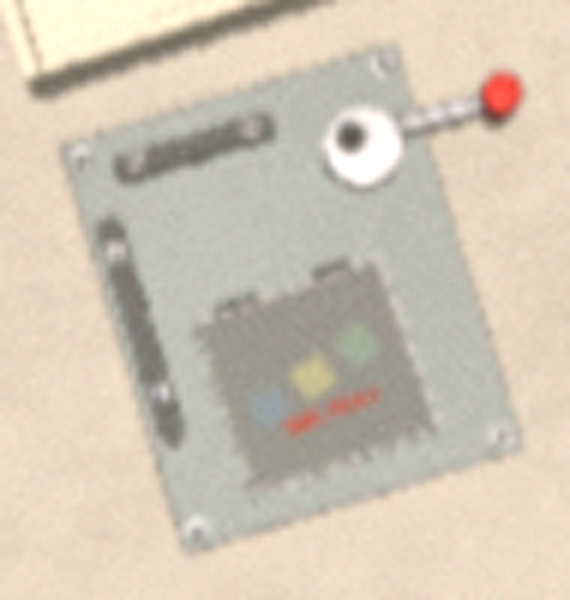

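Crop: the plate corners are at (62,145), (395,42), (522,448) and (187,552). The case corners are at about (200,328), (378,265), (435,430) and (250,488), with two tabs on its far side, and the case is only ~2° askew. The pivot is at (352,135) and the lever is open.

```bash
cat >> h.py <<'E'
def fit(P,Q):  # nest pts P -> world Q : (R2,t)
    P,Q=np.array(P,float),np.array(Q,float);a,b=P.mean(0),Q.mean(0)
    A=(P-a).T@(Q-b);th=np.arctan2(A[0,1]-A[1,0],A[0,0]+A[1,1])
    M=np.array([[np.cos(th),-np.sin(th)],[np.sin(th),np.cos(th)]]);return M,b-M@a,th
def rel(st,xyz,yaw):
    "shift in tool cm and turn about tool z deg so that -tool x points along yaw"
    Rt=R.from_quat(st['eef_rot']);sh=Rt.inv().apply(np.array(xyz)-st['tool_pos'])*100
    x=-Rt.as_matrix()[:,0];cur=np.arctan2(x[1],x[0]);return np.round(sh,2),round(-np.degrees(yaw-cur),2)
E
python3 - <<'E'
from h import *
s=r.snapshot("top")
cv=lambda c:(np.array(c,float)+.5)/6-.5+[210,140]
W=ray(s,cv([(62,145),(395,42),(522,448),(187,552)]),.006)[:,:2]
P=np.array([(60,55),(60,-90),(-115,-90),(-115,55)])/1000
M,t,th=fit(P,W);print('nest',t,np.degrees(th),'res mm',((P@M.T+t-W)*1000).round(1).tolist())
inn=lambda w:((w[:,:2]-t)@M*1000).round(1)
C=ray(s,cv([(200,328),(378,265),(435,430),(250,488)]),.024);print('case',inn(C).tolist())
print('pivot',inn(ray(s,cv([(352,135)]),.02)),'grip',inn(ray(s,[(292.96,155.39)],.037)))
print('tabs',inn(ray(s,cv([(236,300),(333,265)]),.012)))
print('rear stop face',inn(ray(s,cv([(122,182),(272,138)]),.018)),'side face',inn(ray(s,cv([(122,222),(182,432)]),.018)))
np.savez('nest0.npz',M=M,t=t,th=th)
st=r.get_state();g=M@np.array([-.06,-.02])+t
print(rel(st,[g[0],g[1],.24],th))
for n in('chips_spare',):pass
E
```

```text
nest [ 0.57000964 -0.11082003] 18.218324789719475 res mm [[0.3, 0.9], [0.3, -0.5], [0.1, -1.3], [-0.7, 0.9]]
case [[-30.3, 22.1], [-27.1, -53.6], [-97.0, -55.6], [-97.2, 21.8]]
pivot [[ 26.6 -59.7]] grip [[  22.6 -119.5]]
tabs [[-23.    4.8]
 [-21.  -37.1]]
rear stop face [[ 36.   34.9]
 [ 35.2 -28.5]] side face [[ 20.4  39.7]
 [-67.8  41.3]]
(array([-53.97, -64.41,  -0.1 ]), np.float64(-32.12))
```

carry_out(rows=[[[-5, -4.6, 0], [0, 0, 0], 1], [[-10, -9.2, 0], [0, 0, -4], 1], [[-14, -13, 0], [0, 0, -8], 1], [[-18, -17, 0], [0, 0, -12], 1], [[-22, -21, 0], [0, 0, -16], 1], [[-27, -25, 0], [0, 0, -20], 1], [[-31, -31, 0], [0, 0, -24], 1], [[-35, -37, 0], [0, 0, -28], 1], [[-39, -42, 0], [0, 0, -32], 1], [[-44, -49, 0], [0, 0, -32], 1], [[-49, -57, 0], [0, 0, -32], 1], [[-54, -64.4, 0], [0, 0, -32], 1]])

```text
clock: 1.4
tool_pos: [0.433, 0.0779, 0.2388]
eef_rot: [-0.157, 0.988, 0.0, 0.0]
contact_force: [1.0, 1.0, -1.2]
opening: 0.003
finger_force: 0.0
```

carry_out(rows=[[[0, 0, 0], [0, 0, 0], 1], [[0, 0, 0], [0, 0, 0], 1]])

```text
clock: 1.6
tool_pos: [0.4327, 0.0785, 0.2386]
eef_rot: [-0.155, 0.988, 0.0, -0.0]
contact_force: [0.1, 0.5, 0.1]
opening: 0.003
finger_force: 0.0
```

```bash
python3 - <<'E'
from h import *
s=r.snapshot("wrist");st=r.get_state();print(st['clock'],st['tool_pos'],st['eef_rot'],np.round(s['pose'],3).tolist(),s['fx'],s['cx'],s['cy'],s['dist_coeffs'])
cv2.imwrite('pics/w1.png',s['image'][:,:,::-1])
z=np.load('nest0.npz');g=z['M']@[-.06,-.02]+z['t'];print(rel(st,[*g,.24],float(z['th'])))
E
```

```text
1.65 [0.43234951 0.08020558 0.23873514] [-1.56987140e-01  9.87600575e-01  3.68770198e-04  7.46127211e-05] [[-0.306, -0.904, -0.3, 0.354], [0.952, -0.291, -0.095, 0.053], [-0.001, -0.315, 0.949, 0.385], [0.0, 0.0, 0.0, 1.0]] 285.5092589006009 250.68064874930278 188.8621047580569 [-0.04202129  0.          0.          0.          0.        ]
(array([ -1.17, -24.45,  -0.14]), np.float64(-0.15))
```

View pics/w1.png

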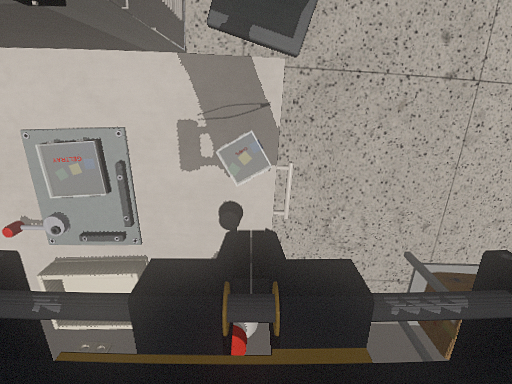

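Wrist view: the nest plate is at left (corners near (23,130), (128,128), (142,244), (48,246)), the case is at (73,167), and the grip is at (10,229). I'll move sideways over the nest.

carry_out(rows=[[[-0.5, -5, 0], [0, 0, 0], 1], [[-1, -10, 0], [0, 0, 0], 1], [[-1, -15, 0], [0, 0, 0], 1], [[-1, -20, 0], [0, 0, 0], 1], [[-1, -23, 0], [0, 0, 0], 1], [[-1, -23, 0], [0, 0, 0], 1], [[-1, -23, 0], [0, 0, 0], 1], [[-1, -23, 0], [0, 0, 0], 1]])

```text
clock: 2.45
tool_pos: [0.5133, -0.1325, 0.2388]
eef_rot: [-0.16, 0.987, 0.001, 0.0]
contact_force: [-0.6, -0.5, -0.5]
opening: 0.004
finger_force: 0.0
```

```bash
python3 - <<'E'
from h import *
s=r.snapshot("wrist");st=r.get_state();print(st['clock'],st['tool_pos'],np.round(s['pose'],3).tolist())
cv2.imwrite('pics/w2raw.png',s['image'][:,:,::-1])
np.savez('w2.npz',**{k:np.array(v) for k,v in s.items()})
c=cv2.resize(s['image'][90:290,130:396],None,fx=3,fy=3,interpolation=cv2.INTER_CUBIC);print(c.shape)
cv2.imwrite('pics/w2.png',c[:,:,::-1])
E
```

```text
2.5 [ 0.51331077 -0.13269004  0.23886225] [[-0.315, -0.901, -0.299, 0.435], [0.949, -0.298, -0.099, -0.158], [0.0, -0.315, 0.949, 0.385], [0.0, 0.0, 0.0, 1.0]]
(600, 798, 3)
```

View pics/w2.png

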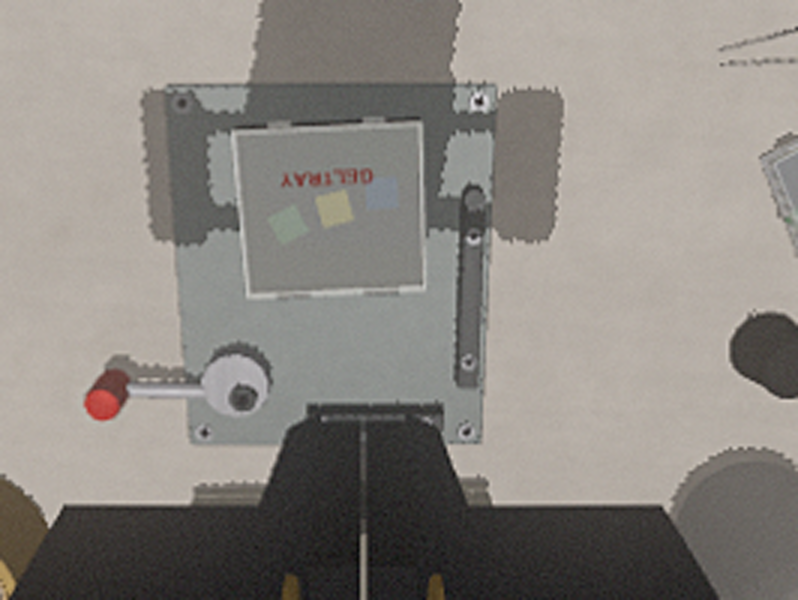

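The crop shows the plate corners at (167,85), (497,85), (482,443) and (190,443). The case lid corners are at (235,128), (420,121), (427,288) and (248,297). The side stop runs from (470,185) to (468,385), and the grip top is at (103,404).

```bash
python3 - <<'E'
from h import *
s=dict(np.load('w2.npz'))
cv=lambda c:(np.array(c,float)+.5)/3-.5+[130,90]
W=ray(s,cv([(167,85),(497,85),(482,443),(190,443)]),.006)[:,:2]
P=np.array([(-115,-90),(-115,55),(60,55),(60,-90)])/1000
M,t,th=fit(P,W);print('nest',t,np.degrees(th),'res mm',((P@M.T+t-W)*1000).round(1).tolist())
inn=lambda w:((w[:,:2]-t)@M*1000).round(1)
C=inn(ray(s,cv([(235,128),(420,121),(427,288),(248,297)]),.024));print('case',C.tolist(),C.mean(0))
print('yaw',[np.degrees(np.arctan2(*d)).round(1) for d in (C[2]-C[1])[[1,0]][None],]if 0 else '', np.degrees(np.arctan2(-(C[1]-C[0])[0],(C[1]-C[0])[1])),np.degrees(np.arctan2(-(C[2]-C[3])[0],(C[2]-C[3])[1])),np.degrees(np.arctan2((C[2]-C[1])[1],(C[2]-C[1])[0])),np.degrees(np.arctan2((C[3]-C[0])[1],(C[3]-C[0])[0])))
print('grip',inn(ray(s,cv([(103,404)]),.037)),'pivot',inn(ray(s,cv([(242,398)]),.022)),'side face z18',inn(ray(s,cv([(461,240),(456,380)]),.018)),'far edge rear',inn(ray(s,cv([(308,405),(443,405)]),.018)))
st=r.get_state();print('tool in nest',inn(st['tool_pos'][None]))
np.savez('nest1.npz',M=M,t=t,th=th)
E
```

```text
File "<stdin>", line 9
    print('yaw',[np.degrees(np.arctan2(*d)).round(1) for d in (C[2]-C[1])[[1,0]][None],]if 0 else '', np.degrees(np.arctan2(-(C[1]-C[0])[0],(C[1]-C[0])[1])),np.degrees(np.arctan2(-(C[2]-C[3])[0],(C[2]-C[3])[1])),np.degrees(np.arctan2((C[2]-C[1])[1],(C[2]-C[1])[0])),np.degrees(np.arctan2((C[3]-C[0])[1],(C[3]-C[0])[0])))
                                                                                      ^
SyntaxError: invalid syntax
```

```bash
python3 - <<'E'
from h import *
s=dict(np.load('w2.npz'))
cv=lambda c:(np.array(c,float)+.5)/3-.5+[130,90]
W=ray(s,cv([(167,85),(497,85),(482,443),(190,443)]),.006)[:,:2]
P=np.array([(-115,-90),(-115,55),(60,55),(60,-90)])/1000
M,t,th=fit(P,W);print('nest',t,np.degrees(th),'res mm',((P@M.T+t-W)*1000).round(1).tolist())
inn=lambda w:((w[:,:2]-t)@M*1000).round(1)
C=inn(ray(s,cv([(235,128),(420,121),(427,288),(248,297)]),.024));print('case',C.tolist(),C.mean(0))
for a,b in((1,0),(2,3),(2,1),(3,0)):print(np.degrees(np.arctan2(*(C[a]-C[b])[::-1])).round(1))
print('grip',inn(ray(s,cv([(103,404)]),.037)),'pivot',inn(ray(s,cv([(242,398)]),.022)),'side face z18',inn(ray(s,cv([(461,240),(456,380)]),.018)),'far edge rear',inn(ray(s,cv([(308,405),(443,405)]),.018)))
st=r.get_state();print('tool in nest',inn(st['tool_pos'][None]))
np.savez('nest1.npz',M=M,t=t,th=th)
E
```

```text
nest [ 0.56930822 -0.10950394] 18.334529122086312 res mm [[-0.6, -1.3], [-1.4, 0.7], [1.0, 0.4], [1.0, 0.2]]
case [[-97.7, -57.6], [-100.5, 19.7], [-27.4, 24.3], [-23.3, -55.2]] [-62.225 -17.2  ]
92.1
93.0
3.6
1.8
grip [[  23.  -120.8]] pivot [[ 26.9 -60.4]] side face z18 [[-47.8  39.3]
 [ 19.6  39.4]] far edge rear [[ 32.4 -30. ]
 [ 32.4  33.7]]
tool in nest [[-60.4  -4.4]]
```

carry_out(rows=[[[0, -4.5, 3], [0, 0, 0], 1], [[0, -9, 7], [0, 0, 0], 1], [[0, -9, 11], [0, 0, 0], 1], [[0, -9, 15], [0, 0, 0], 1], [[0, -9, 18], [0, 0, 0], 1], [[0, -9, 20], [0, 0, 0], 1], [[0, -9, 21.5], [0, 0, 0], 1], [[0, -9, 22.5], [0, 0, 0], 1], [[0, -9, 22.7], [0, 0, 0], 1], [[0, -9, 22.7], [0, 0, 0], 1], [[0, -9, 22.7], [0, 0, 0], 1]])

```text
clock: 3.6
tool_pos: [0.542, -0.2214, 0.0127]
eef_rot: [-0.157, 0.988, -0.0, 0.001]
contact_force: [-0.7, -0.9, 0.2]
opening: 0.011
finger_force: 0.0
```

```bash
cat >> h.py <<'E'
def tn():
    z=np.load('nest1.npz');st=r.get_state();x=-R.from_quat(st['eef_rot']).as_matrix()[:,0]
    p=z['M'].T@(st['tool_pos'][:2]-z['t'])*1000;f=z['M'].T@st['contact_force'][:2]
    print('t',st['clock'],'nest mm',p.round(1),'z',st['tool_pos'][2].round(4),'yaw err',np.degrees(np.arctan2(x[1],x[0])-z['th']).round(2),'F',f.round(1),st['contact_force'][2].round(1))
E
python3 -c "from h import *;tn()"
```

```text
t 3.6 nest mm [-61.1 -97.6] z 0.0127 yaw err -0.24 F [-1.  -0.6] 0.2
```

carry_out(rows=[[[0, 1, 0], [0, 0, 0], 1], [[0, 1.5, 0], [0, 0, 0], 1], [[0, 1.9, 0], [0, 0, 0], 1], [[0, 2.2, 0], [0, 0, 0], 1], [[0, 2.5, 0], [0, 0, 0], 1], [[0, 2.8, 0], [0, 0, 0], 1], [[0, 3.1, 0], [0, 0, 0], 1], [[0, 3.3, 0], [0, 0, 0], 1], [[0, 3.5, 0], [0, 0, 0], 1], [[0, 3.5, 0], [0, 0, 0], 1]])

```text
clock: 4.6
tool_pos: [0.5304, -0.1876, 0.0117]
eef_rot: [-0.157, 0.988, 0.0, -0.0]
contact_force: [0.7, 0.7, -0.5]
opening: 0.009
finger_force: 0.1
```

```bash
python3 - <<'E'
from h import *
tn()
for n in("wrist","top"):
    s=r.snapshot(n);np.savez(f'{n}3.npz',**{k:np.array(v) for k,v in s.items()});
    a=cv2.resize(s['image'][60:200,130:396],None,fx=3,fy=3,interpolation=cv2.INTER_CUBIC) if n=="wrist" else None
    if a is not None: cv2.imwrite('pics/w3.png',a[:,:,::-1])
E
```

```text
t 4.6 nest mm [-61.5 -61.9] z 0.0117 yaw err -0.23 F [0.9 0.5] -0.5
```

Continue in small steps, watching the force.

carry_out(rows=[[[0, 0.1, 0], [0, 0, 0], 1], [[0, 0.2, 0], [0, 0, 0], 1], [[0, 0.3, 0], [0, 0, 0], 1], [[0, 0.4, 0], [0, 0, 0], 1], [[0, 0.4, 0], [0, 0, 0], 1], [[0, 0.4, 0], [0, 0, 0], 1]])

```text
clock: 5.3
tool_pos: [0.5291, -0.1838, 0.0117]
eef_rot: [-0.157, 0.988, 0.0, -0.0]
contact_force: [-0.1, -0.3, -0.7]
opening: 0.002
finger_force: 0.0
```

```bash
python3 -c "from h import *;tn()"
```

```text
t 5.3 nest mm [-61.5 -57.9] z 0.0117 yaw err -0.23 F [-0.2 -0.3] -0.7
```

carry_out(rows=[[[0, 0.1, 0], [0, 0, 0], 1], [[0, 0.2, 0], [0, 0, 0], 1], [[0, 0.3, 0], [0, 0, 0], 1], [[0, 0.3, 0], [0, 0, 0], 1], [[0, 0.3, 0], [0, 0, 0], 1]])

```text
clock: 5.8
tool_pos: [0.5283, -0.1812, 0.0117]
eef_rot: [-0.157, 0.988, 0.0, 0.0]
contact_force: [-0.3, -0.0, -0.0]
opening: 0.008
finger_force: 0.3
```

```bash
python3 -c "from h import *;tn()"
```

```text
t 5.8 nest mm [-61.5 -55.2] z 0.0117 yaw err -0.24 F [-0.3  0.1] -0.0
```

```bash
python3 - <<'E'
from h import *
s=r.snapshot("wrist");np.savez('w4.npz',**{k:np.array(v) for k,v in s.items()})
cv2.imwrite('pics/w4.png',cv2.resize(s['image'],(768,576),interpolation=cv2.INTER_CUBIC)[:,:,::-1])
E
```

```text
(no output)
```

View pics/w4.png

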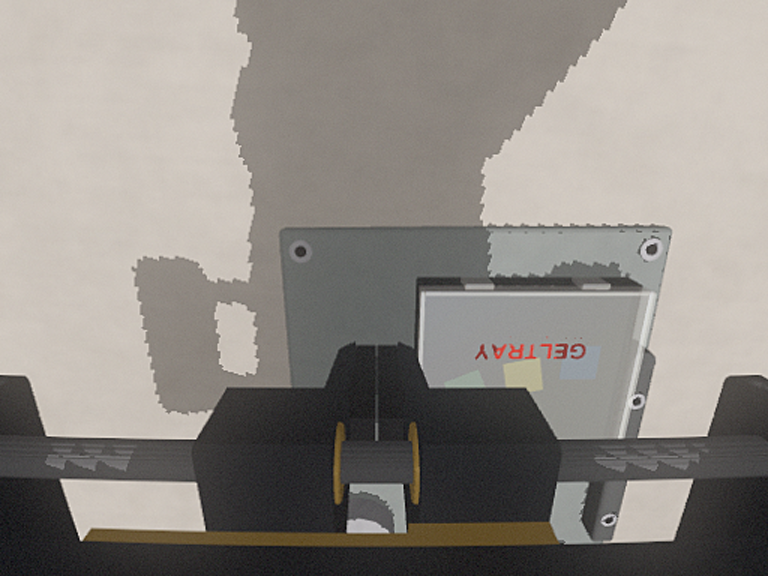

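The case is now square in the picture. Its lid near edge runs from (420,292) to (657,292), the fingers are on its right side, and the left edge is close to the stop. Now measure the gap.

```bash
python3 - <<'E'
from h import *
s=dict(np.load('w4.npz'));z=np.load('nest1.npz')
cv=lambda c:(np.array(c,float)+.5)/1.5-.5
inn=lambda w:((w[:,:2]-z['t'])@z['M']*1000).round(1)
print('case lid L/R near',inn(ray(s,cv([(657,292),(420,292)]),.024)),'right edge lower',inn(ray(s,cv([(424,360)]),.024)))
print('plate near',inn(ray(s,cv([(281,229),(671,228)]),.006)))
print('screws near L,R',inn(ray(s,cv([(651,249),(300,252)]),.007)))
E
```

```text
case lid L/R near [[-96.   40.1]
 [-96.5 -40.4]] right edge lower [[-71.1 -38.3]]
plate near [[-114.4  -89.2]
 [-114.5   53.1]]
screws near L,R [[-106.8   46.4]
 [-106.1  -82.7]]
```

carry_out(rows=[[[0, 0.1, 0], [0, 0, 0], 1], [[0, 0.2, 0], [0, 0, 0], 1], [[0, 0.2, 0], [0, 0, 0], 1]])

```text
clock: 6.15
tool_pos: [0.5283, -0.1811, 0.0119]
eef_rot: [-0.157, 0.988, -0.001, 0.001]
contact_force: [2.1, -5.5, 0.8]
opening: 0.007
finger_force: 2.5
```

```bash
python3 -c "from h import *;tn()"
```

```text
t 6.15 nest mm [-61.5 -55. ] z 0.0119 yaw err -0.32 F [ 0.2 -5.9] 0.8
```

carry_out(rows=[[[0, -1, 0], [0, 0, 0], 1], [[0, -2, 0], [0, 0, 0], 1], [[2, -2, 0], [0, 0, 0], 1], [[5, -2, 0], [0, 0, 0], 1], [[7, -2, 0], [0, 0, 0], 1], [[7, -1, 0], [0, 0, 0], 1], [[7, 1, 0], [0, 0, 0], 1], [[7, 4, 0], [0, 0, 0], 1], [[7, 5.8, 0], [0, 0, 0], 1], [[7, 5.8, 0], [0, 0, 0], 1], [[7, 5.8, 0], [0, 0, 0], 1]])

```text
clock: 7.25
tool_pos: [0.4444, -0.1454, 0.0116]
eef_rot: [-0.158, 0.987, 0.0, 0.001]
contact_force: [-0.3, -0.7, 0.1]
opening: 0.003
finger_force: 0.0
```

```bash
python3 -c "from h import *;tn()"
```

```text
t 7.25 nest mm [-129.8    5.2] z 0.0116 yaw err -0.15 F [-0.5 -0.6] 0.1
```

carry_out(rows=[[[-0.8, 0, 0], [0, 0, 0], 1], [[-1.4, 0, 0], [0, 0, 0], 1], [[-1.8, 0, 0], [0, 0, 0], 1], [[-2.2, 0.05, 0], [0, 0, 0], 1], [[-2.6, 0.1, 0], [0, 0, 0], 1], [[-3, 0.1, 0], [0, 0, 0], 1], [[-3.4, 0.15, 0], [0, 0, 0], 1], [[-3.8, 0.2, 0], [0, 0, 0], 1], [[-4.2, 0.2, 0], [0, 0, 0], 1], [[-4.6, 0.25, 0], [0, 0, 0], 1], [[-5, 0.3, 0], [0, 0, 0], 1], [[-5, 0.3, 0], [0, 0, 0], 1]])

```text
clock: 8.45
tool_pos: [0.4908, -0.1269, 0.0117]
eef_rot: [-0.158, 0.988, 0.0, 0.001]
contact_force: [0.4, -0.1, -0.5]
opening: 0.005
finger_force: 0.0
```

```bash
python3 - <<'E'
from h import *
tn();s=r.snapshot("wrist");np.savez('w5.npz',**{k:np.array(v) for k,v in s.items()})
t=r.snapshot("top")
c=cv2.resize(t['image'][140:240,210:305],None,fx=5,fy=5,interpolation=cv2.INTER_CUBIC)
w=cv2.resize(s['image'],(300,225));o=np.zeros((500,775,3),np.uint8);o[:,:475]=c;o[:225,475:]=w
cv2.imwrite('pics/w5.png',cv2.convertScaleAbs(o[:,:,::-1],alpha=1.3))
E
```

```text
t 8.45 nest mm [-80.    8.2] z 0.0117 yaw err -0.2 F [ 0.3 -0.2] -0.5
```

View pics/w5.png

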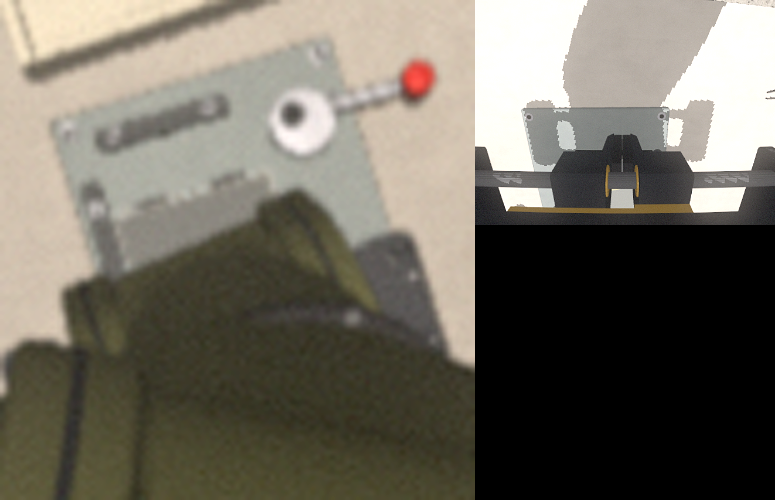

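The case moves along the stop, with its lid far edge from (113,212) to (268,176). It seems slightly rotated, so I'll check the numbers.

```bash
python3 - <<'E'
from h import *
z=np.load('nest1.npz');s=r.snapshot("top")
im=s['image'];c=cv2.resize(im[170:190,222:272],None,fx=15,fy=15,interpolation=cv2.INTER_CUBIC)
cv2.imwrite('pics/w6.png',cv2.convertScaleAbs(c[:,:,::-1],alpha=1.8))
cv=lambda c:(np.array(c,float)+.5)/5-.5+[210,140]
inn=lambda w:((w[:,:2]-z['t'])@z['M']*1000).round(1)
print(inn(ray(s,cv([(113,212),(268,176)]),.024)),inn(ray(s,cv([(52,122),(330,38)]),.006)),'tabs',inn(ray(s,cv([(150,198),(230,176)]),.02)))
E
```

```text
[[  5.9  36.6]
 [  0.4 -39.9]] [[ 59.1  52.6]
 [ 58.4 -91. ]] tabs [[  7.5  17.6]
 [  6.2 -22.6]]
```

View pics/w6.png

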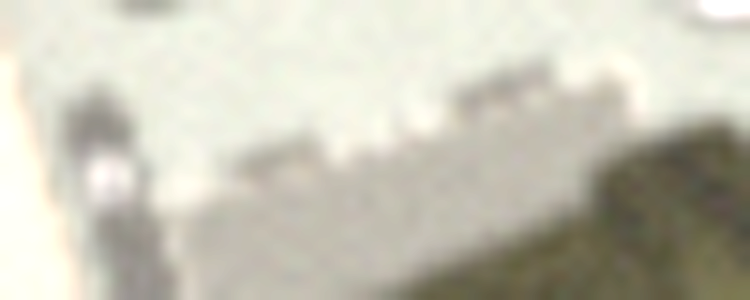

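The lid edge runs from (170,205) to (625,80), a slope of ≈15.4°, and the tabs run at ≈17.4°, so the case is square within about 1–2°. I'll recentre the pusher to y≈0 and keep pushing.

carry_out(rows=[[[0.6, 0, 0], [0, 0, 0], 1], [[0.6, -0.6, 0], [0, 0, 0], 1], [[0.4, -0.9, 0], [0, 0, 0], 1], [[0, -0.9, 0], [0, 0, 0], 1], [[-0.4, -0.9, 0], [0, 0, 0], 1], [[-0.8, -0.85, 0], [0, 0, 0], 1], [[-1.2, -0.8, 0], [0, 0, 0], 1], [[-1.6, -0.75, 0], [0, 0, 0], 1], [[-2, -0.7, 0], [0, 0, 0], 1], [[-2.3, -0.65, 0], [0, 0, 0], 1], [[-2.6, -0.6, 0], [0, 0, 0], 1], [[-2.6, -0.6, 0], [0, 0, 0], 1]])

```text
clock: 9.8
tool_pos: [0.517, -0.1246, 0.0117]
eef_rot: [-0.157, 0.988, 0.0, 0.001]
contact_force: [0.2, 0.3, -0.2]
opening: 0.007
finger_force: 0.0
```

carry_out(rows=[[[-0.1, 0, 0], [0, 0, 0], 1], [[-0.2, 0, 0], [0, 0, 0], 1], [[-0.3, 0, 0], [0, 0, 0], 1], [[-0.3, 0, 0], [0, 0, 0], 1]])

```text
clock: 10.2
tool_pos: [0.5193, -0.1241, 0.0117]
eef_rot: [-0.157, 0.988, 0.0, 0.0]
contact_force: [-0.8, -0.3, -0.3]
opening: 0.006
finger_force: 0.2
```

```bash
python3 -c "from h import *;tn()"
```

```text
t 10.2 nest mm [-52.    1.9] z 0.0117 yaw err -0.24 F [-0.9 -0. ] -0.3
```

carry_out(rows=[[[-0.1, 0, 0], [0, 0, 0], 1], [[-0.2, 0, 0], [0, 0, 0], 1], [[-0.2, 0, 0], [0, 0, 0], 1]])

```text
clock: 10.5
tool_pos: [0.5214, -0.1236, 0.0117]
eef_rot: [-0.157, 0.988, 0.0, 0.0]
contact_force: [0.2, 0.3, -1.0]
opening: 0.009
finger_force: 0.2
```

```bash
python3 -c "from h import *;tn()"
```

```text
t 10.5 nest mm [-49.9   1.7] z 0.0117 yaw err -0.24 F [0.3 0.2] -1.0
```

carry_out(rows=[[[-0.1, 0, 0], [0, 0, 0], 1], [[-0.2, 0, 0], [0, 0, 0], 1], [[-0.2, 0, 0], [0, 0, 0], 1]])

```text
clock: 10.8
tool_pos: [0.5232, -0.123, 0.0117]
eef_rot: [-0.157, 0.988, 0.0, 0.0]
contact_force: [-0.3, 0.2, -0.3]
opening: 0.003
finger_force: 0.2
```

carry_out(rows=[[[-0.1, 0, 0], [0, 0, 0], 1], [[-0.2, 0, 0], [0, 0, 0], 1], [[-0.2, 0, 0], [0, 0, 0], 1]])

```text
clock: 11.1
tool_pos: [0.5239, -0.1228, 0.0116]
eef_rot: [-0.157, 0.988, -0.0, -0.001]
contact_force: [-2.7, -1.3, 2.0]
opening: 0.009
finger_force: 1.5
```

```bash
python3 -c "from h import *;tn()"
```

```text
t 11.1 nest mm [-47.3   1.7] z 0.0116 yaw err -0.26 F [-3.  -0.4] 2.0
```

The case is home on the rear stop. I'll press slightly, back off, then look and plan the lever stroke.

carry_out(rows=[[[-0.1, 0, 0], [0, 0, 0], 1], [[-0.15, 0, 0], [0, 0, 0], 1], [[-0.15, 0, 0], [0, 0, 0], 1], [[1, 0, 0], [0, 0, 0], 1], [[2, 0, 0], [0, 0, 0], 1], [[2, 0, -3], [0, 0, 0], 1], [[2, -2, -8], [0, 0, 0], 1], [[0, -5, -12], [0, 0, 0], 1], [[-3, -8, -14], [0, 0, 0], 1], [[-3, -8, -14], [0, 0, 0], 1], [[-3, -8, -14], [0, 0, 0], 1]])

```text
clock: 12.2
tool_pos: [0.5791, -0.19, 0.1521]
eef_rot: [-0.156, 0.988, -0.0, 0.001]
contact_force: [-0.5, 0.5, -0.6]
opening: 0.003
finger_force: 0.0
```

```bash
python3 - <<'E'
from h import *
tn();print('q',r.get_state()['q'].round(2))
z=np.load('nest1.npz');inn=lambda w:((w[:,:2]-z['t'])@z['M']*1000).round(1)
s0=r.snapshot("top");print('tray corner',inn(ray(s0,[(271,143),(263,97)],.045)),'vial',inn(ray(s0,[(348,162)],.03)),'tape',inn(ray(s0,[(318,106)],.048)))
s=r.snapshot("wrist");np.savez('w7.npz',**{k:np.array(v) for k,v in s.items()})
cv2.imwrite('pics/w7.png',cv2.resize(s['image'],(768,576),interpolation=cv2.INTER_CUBIC)[:,:,::-1])
E
```

```text
t 12.2 nest mm [-16.  -79.5] z 0.1521 yaw err -0.34 F [-0.3  0.6] -0.6
q [ 0.48  0.8  -0.43  1.69  0.45  0.75  1.72]
tray corner [[ 65.5 -79. ]
 [177.6 -94.3]] vial [[ -31.2 -243.8]] tape [[ 116.9 -212.8]]
```

View pics/w7.png

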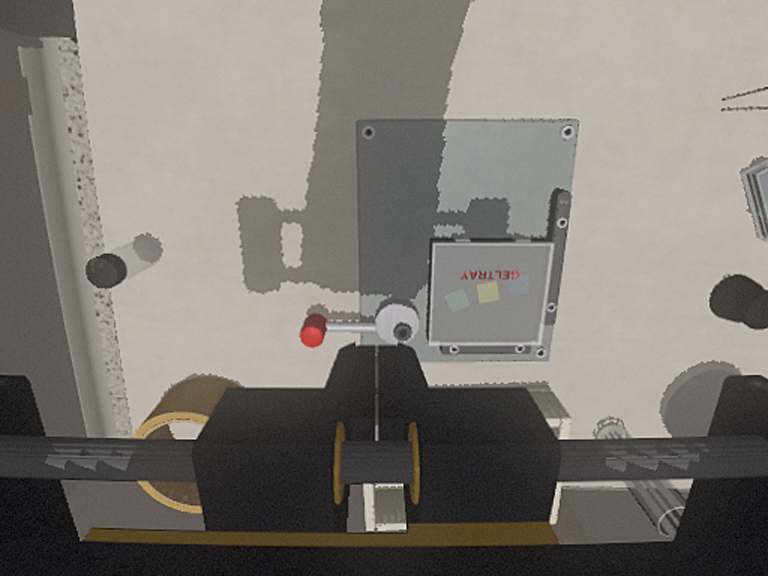

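The case sits in the corner of both stops: its lid spans (430,240) to (553,345), and the side stop at (560,200–340) touches it. The grip is at (313,330) with the lever open. Joint 7 is at 1.72, so I turn the tool by -90° first and push with its +y face.

carry_out(rows=[[[-1, -0.5, 0], [0, 0, -8.5], 1], [[-2, -1, 0], [0, 0, -17], 1], [[-3, -1.5, 0], [0, 0, -25.5], 1], [[-4, -2, 0], [0, 0, -34], 1], [[-5, -2.5, 0], [0, 0, -42.5], 1], [[-6, -3, 0], [0, 0, -51], 1], [[-7, -3.5, 0], [0, 0, -59.5], 1], [[-7.5, -4.2, 0], [0, 0, -68], 1], [[-7.5, -4.2, 0], [0, 0, -76.5], 1], [[-7.5, -4.2, 0], [0, 0, -85], 1], [[-7.5, -4.2, 0], [0, 0, -90], 1], [[-7.5, -4.2, 0], [0, 0, -90], 1]])

```text
clock: 13.5
tool_pos: [0.6292, -0.1725, 0.1333]
eef_rot: [0.797, -0.603, 0.018, 0.007]
contact_force: [0.2, 1.2, -1.3]
opening: 0.003
finger_force: 0.0
```

carry_out(rows=[[[0, 0, 0], [0, 0, 0], 1], [[0, 0, 0], [0, 0, 0], 1]])

```text
clock: 13.7
tool_pos: [0.6335, -0.1712, 0.1392]
eef_rot: [0.796, -0.605, 0.021, 0.004]
contact_force: [-0.8, -0.6, -0.1]
opening: 0.006
finger_force: 0.0
```

```bash
python3 -c "
from h import *;tn();print('q',r.get_state()['q'].round(2))"
```

```text
t 13.7 nest mm [ 41.6 -78.7] z 0.1392 yaw err 87.18 F [-0.9 -0.4] -0.1
q [ 0.77  1.26 -1.47  1.56  1.3   1.48  2.65]
```

Joint 7 hits its limit that way (it grows with a negative turn). I'll turn back and use the +x face with positive turns instead.

```bash
cat >> h.py <<'E'
def to(x,y,z,turn=0):
    n=np.load('nest1.npz');print('rel',rel(r.get_state(),[*(n['M']@[x/1000,y/1000]+n['t']),z],float(n['th'])-np.radians(turn)))
E
python3 -c "
from h import *;to(20,-100,.15);st=r.get_state();n=np.load('nest1.npz')
T=R.from_euler('z',n['th'])*R.from_matrix(np.diag([-1.,1,-1]));print((R.from_quat(st['eef_rot']).inv()*T).as_rotvec(degrees=True))"
```

```text
rel (array([ 2.27,  2.03, -1.04]), np.float64(87.18))
[-2.56586163 -0.9061135  87.18589745]
```

carry_out(rows=[[[0.5, 0.5, -1], [0, 0, 8.5], 1], [[1, 1, -1], [0, 0, 17], 1], [[2, 2, -1], [0, 0, 25.5], 1], [[2, 2, -1], [0, 0, 34], 1], [[2, 2, -1], [0, 0, 42.5], 1], [[2, 2, -1], [0, 0, 51], 1], [[2, 2, -1], [0, 0, 59.5], 1], [[2, 2, -1], [0, 0, 68], 1], [[2, 2, -1], [0, 0, 76.5], 1], [[2, 2, -1], [0, 0, 85], 1], [[2, 2, -1], [-2.5, -0.9, 87.2], 1], [[2, 2, -1], [-2.5, -0.9, 87.2], 1]])

```text
clock: 14.9
tool_pos: [0.6206, -0.1971, 0.1506]
eef_rot: [-0.157, 0.988, -0.001, 0.001]
contact_force: [0.9, -0.1, -0.0]
opening: 0.006
finger_force: 0.0
```

carry_out(rows=[[[0, 0, 0], [0, 0, 0], 1], [[0, 0, 0], [0, 0, 0], 1], [[0, 0, 0], [0, 0, 0], 1]])

```text
clock: 15.2
tool_pos: [0.6193, -0.1961, 0.1499]
eef_rot: [-0.159, 0.987, -0.001, 0.001]
contact_force: [-0.4, 0.5, -0.1]
opening: 0.004
finger_force: 0.0
```

```bash
python3 -c "
from h import *;tn();to(55,-121,.15);st=r.get_state();n=np.load('nest1.npz');print('q',st['q'].round(2))
T=R.from_euler('z',n['th'])*R.from_matrix(np.diag([-1.,1,-1]));print((R.from_quat(st['eef_rot']).inv()*T).as_rotvec(degrees=True))"
```

```text
t 15.2 nest mm [ 20.2 -97.9] z 0.1499 yaw err -0.06 F [-0.2  0.6] -0.1
rel (array([-3.48, -2.3 ,  0.  ]), np.float64(-0.06))
q [ 0.81  1.17 -1.34  1.54  1.16  1.38  1.24]
[-0.0773164   0.05757218 -0.05525873]
```

carry_out(rows=[[[-1.7, -1.2, 0], [0, 0, 0], 1], [[-3.5, -2.3, 0], [0, 0, 0], 1], [[-3.5, -2.3, 0], [0, 0, 0], 1], [[-3.5, -2.3, 4], [0, 0, 0], 1], [[-3.5, -2.3, 8], [0, 0, 0], 1], [[-3.5, -2.3, 11], [0, 0, 0], 1], [[-3.5, -2.3, 13], [0, 0, 0], 1], [[-3.5, -2.3, 13.5], [0, 0, 0], 1], [[-3.5, -2.3, 13.5], [0, 0, 0], 1], [[-3.5, -2.3, 13.5], [0, 0, 0], 1]])

```text
clock: 16.2
tool_pos: [0.6609, -0.207, 0.0168]
eef_rot: [-0.158, 0.987, -0.0, 0.002]
contact_force: [0.0, -0.3, 0.2]
opening: 0.005
finger_force: 0.0
```

```bash
python3 - <<'E'
from h import *
tn();print('q',r.get_state()['q'].round(2))
n=np.load('nest1.npz');st=r.get_state();p0=n['M'].T@(st['tool_pos'][:2]-n['t'])*1000
for a in np.arange(0,1.51,.1):
    g=np.array([26,-59.6])+62*np.array([-np.sin(a),-np.cos(a)])-18.2*np.array([-np.cos(a),np.sin(a)])
    d=(g-p0)/10;print(round(a,2),g.round(1),'sh',round(-d[0],2),round(d[1],2),'turn',round(np.degrees(a),1))
E
```

```text
t 16.2 nest mm [  56.2 -121.4] z 0.0168 yaw err -0.12 F [-0.1 -0.3] 0.2
q [ 0.75  1.36 -1.24  1.44  1.31  1.28  1.27]
0.0 [  44.2 -121.6] sh 1.2 -0.02 turn 0.0
0.1 [  37.9 -123.1] sh 1.83 -0.17 turn 5.7
0.2 [  31.5 -124. ] sh 2.47 -0.26 turn 11.5
0.3 [  25.1 -124.2] sh 3.12 -0.28 turn 17.2
0.4 [  18.6 -123.8] sh 3.76 -0.24 turn 22.9
0.5 [  12.2 -122.7] sh 4.4 -0.13 turn 28.6
0.6 [   6. -121.] sh 5.02 0.03 turn 34.4
0.7 [  -0.  -118.7] sh 5.63 0.26 turn 40.1
0.8 [  -5.8 -115.9] sh 6.2 0.55 turn 45.8
0.9 [ -11.3 -112.4] sh 6.75 0.9 turn 51.6
1.0 [ -16.3 -108.4] sh 7.26 1.3 turn 57.3
1.1 [ -21.  -103.9] sh 7.72 1.75 turn 63.0
1.2 [-25.2 -99. ] sh 8.14 2.24 turn 68.8
1.3 [-28.9 -93.7] sh 8.51 2.77 turn 74.5
1.4 [-32.  -88.1] sh 8.82 3.33 turn 80.2
1.5 [-34.6 -82.1] sh 9.08 3.93 turn 85.9
```

carry_out(rows=[[[0.6, 0, 0], [0, 0, 0], 1], [[1.2, 0, 0], [0, 0, 0], 1], [[1.8, -0.2, 0], [0, 0, 6], 1], [[2.5, -0.3, 0], [0, 0, 11], 1], [[3.1, -0.3, 0], [0, 0, 17], 1], [[3.8, -0.2, 0], [0, 0, 23], 1], [[4.4, -0.1, 0], [0, 0, 29], 1], [[5, 0, 0], [0, 0, 34], 1], [[5.6, 0.3, 0], [0, 0, 40], 1], [[6.2, 0.5, 0], [0, 0, 46], 1], [[6.2, 0.5, 0], [0, 0, 46], 1], [[6.2, 0.5, 0], [0, 0, 46], 1]])

```text
clock: 17.4
tool_pos: [0.5994, -0.2225, 0.0153]
eef_rot: [0.239, 0.971, -0.0, 0.001]
contact_force: [-0.4, 0.2, 0.7]
opening: 0.005
finger_force: 0.0
```

```bash
cat > lev.py <<'E'
from h import *
tn();st=r.get_state();print('q',st['q'].round(2))
n=np.load('nest1.npz');p0=n['M'].T@(st['tool_pos'][:2]-n['t'])*1000
x=-R.from_quat(st['eef_rot']).as_matrix()[:,0];y0=np.degrees(n['th']-np.arctan2(x[1],x[0]));c=np.radians(y0)
Rz=np.array([[-np.cos(c),np.sin(c)],[-np.sin(c),-np.cos(c)]])
X=-np.array([np.cos(c),-np.sin(c)]);Y=np.array([np.sin(c),np.cos(c)])
for a in np.arange(.7,1.65,.1):
    g=np.array([26,-59.6])+62*np.array([-np.sin(a),-np.cos(a)])-18.2*np.array([-np.cos(a),np.sin(a)])
    d=(g-p0)/10;print(round(a,2),'sh',round(d@X,2),round(d@Y,2),'turn',round(np.degrees(a)-y0,1))
E
python3 lev.py
```

```text
t 17.4 nest mm [  -7.  -116.7] z 0.0153 yaw err -45.99 F [-0.3  0.3] 0.7
q [ 0.82  1.3  -1.18  1.62  1.3   1.18  0.4 ]
0.7 sh -0.63 0.36 turn -5.9
0.8 sh -0.03 0.14 turn -0.2
0.9 sh 0.6 -0.01 turn 5.6
1.0 sh 1.24 -0.1 turn 11.3
1.1 sh 1.89 -0.12 turn 17.0
1.2 sh 2.53 -0.08 turn 22.8
1.3 sh 3.17 0.02 turn 28.5
1.4 sh 3.79 0.19 turn 34.2
1.5 sh 4.4 0.42 turn 40.0
1.6 sh 4.98 0.71 turn 45.7
```

```bash
cat >> h.py <<'E'
def red(name):
    s=r.snapshot(name);i=s['image'].astype(int);n=np.load('nest1.npz')
    m=((i[:,:,0]>90)&(i[:,:,1]<i[:,:,0]*.5)&(i[:,:,2]<i[:,:,0]*.5)).astype(np.uint8)
    k,_,st,c=cv2.connectedComponentsWithStats(m)
    for j in range(1,k):
        if st[j,4]>5:print(name,st[j,4],c[j].round(1),'nest',(n['M'].T@(ray(s,[c[j]],.034)[0,:2]-n['t'])*1000).round(1))
E
python3 -c "
from h import *
red('top');red('scene');red('wrist')"
```

```text
top 248 [144.7 154.3] nest [130.9 216.9]
top 7 [291.  176.3] nest [ -23.6 -101.7]
scene 22 [261.5 166.5] nest [-20.4 -99.9]
scene 374 [168.6 250.7] nest [135.1 132.6]
wrist 72 [440.9  53.8] nest [-19.  10.]
wrist 64 [431.   63.1] nest [-19.    4.9]
wrist 42 [421.2  70.3] nest [-19.6   0.1]
wrist 32 [412.9  82.8] nest [-18.2  -5.4]
wrist 79 [403.1  90.6] nest [-18.6 -10.4]
wrist 55 [392.3  99.3] nest [-19.1 -16. ]
wrist 38 [383.1 110.2] nest [-18.4 -21.7]
wrist 1219 [253.9 223.6] nest [-21.2 -99.6]
```

The lever follows, at ≈0.85 rad. Continue.

carry_out(rows=[[[0.6, 0, 0], [0, 0, 5.5], 1], [[1.2, -0.1, 0], [0, 0, 11], 1], [[1.9, -0.1, 0], [0, 0, 17], 1], [[2.5, -0.1, 0], [0, 0, 23], 1], [[2.9, 0, 0], [0, 0, 26], 1], [[3.2, 0, 0], [0, 0, 28.5], 1], [[3.5, 0.1, 0], [0, 0, 31], 1], [[3.8, 0.2, 0], [0, 0, 34], 1], [[3.8, 0.2, 0], [0, 0, 34], 1]])

```text
clock: 18.45
tool_pos: [0.5675, -0.2036, 0.0149]
eef_rot: [0.513, 0.858, -0.001, 0.002]
contact_force: [1.5, -2.9, -1.3]
opening: 0.006
finger_force: 1.7
```

```bash
python3 lev.py; python3 -c "
from h import *
red('scene');red('wrist')"|grep -v ' -1[0-9]\.. '
```

```text
t 18.45 nest mm [-31.3 -88.8] z 0.0149 yaw err -80.12 F [ 0.5 -3.2] -1.3
q [ 0.82  1.26 -1.13  1.74  1.31  1.1  -0.29]
0.7 sh -3.49 2.57 turn -40.0
0.8 sh -3.1 2.05 turn -34.3
0.9 sh -2.67 1.57 turn -28.6
1.0 sh -2.19 1.14 turn -22.8
1.1 sh -1.67 0.75 turn -17.1
1.2 sh -1.11 0.43 turn -11.4
1.3 sh -0.53 0.15 turn -5.6
1.4 sh 0.08 -0.06 turn 0.1
1.5 sh 0.71 -0.21 turn 5.8
1.6 sh 1.35 -0.29 turn 11.6
scene 21 [267.  177.2] nest [-35.1 -70.3]
scene 378 [168.7 250.7] nest [134.7 132.7]
wrist 79 [327.4  53.2] nest [-17.9  13.8]
wrist 65 [324.3  66.4] nest [-17.9   8.6]
wrist 37 [320.2  78.5] nest [-18.4   3.7]
wrist 37 [320.6  92.5] nest [-16.9  -1.7]
wrist 73 [316.8 103.9] nest [-17.4  -6.6]
wrist 56 [313.  117.2] nest [-17.7 -12.3]
wrist 37 [311.6 130.2] nest [-16.9 -17.9]
wrist 1234 [251.6 225.5] nest [-35.1 -68. ]
```

carry_out(rows=[[[0.2, -0.05, 0], [0, 0, 2], 1], [[0.4, -0.1, 0], [0, 0, 3], 1], [[0.5, -0.1, 0], [0, 0, 4], 1], [[0.5, -0.1, 0], [0, 0, 4], 1]])

```text
clock: 18.95
tool_pos: [0.565, -0.2012, 0.0149]
eef_rot: [0.544, 0.839, -0.001, 0.003]
contact_force: [4.3, -6.1, -0.7]
opening: 0.002
finger_force: 3.7
```

carry_out(rows=[[[0.1, 0, 0], [0, 0, 1], 1], [[0.2, -0.05, 0], [0, 0, 2], 1], [[0.3, -0.05, 0], [0, 0, 2], 1], [[0.3, -0.05, 0], [0, 0, 2], 1]])

```text
clock: 19.35
tool_pos: [0.5634, -0.1994, 0.0149]
eef_rot: [0.558, 0.83, -0.001, 0.003]
contact_force: [4.5, -8.1, -1.0]
opening: 0.005
finger_force: 4.3
```

```bash
python3 -c "
from h import *
tn();red('wrist')"
```

```text
t 19.35 nest mm [-33.9 -83.5] z 0.0149 yaw err -86.21 F [ 1.7 -9.1] -1.0
wrist 72 [307.6  58.7] nest [-17.5  14.3]
wrist 69 [306.3  72.5] nest [-17.4   8.9]
wrist 43 [303.6  84.2] nest [-17.9   4.3]
wrist 37 [305.7  97.5] nest [-16.4  -1. ]
wrist 71 [303.2 109.5] nest [-16.9  -6. ]
wrist 54 [300.5 123.3] nest [-17.3 -12. ]
wrist 39 [300.9 135.7] nest [-16.5 -17.3]
wrist 1235 [251.4 225.5] nest [-35.5 -62.5]
```

carry_out(rows=[[[0.2, 0, 0], [0, 0, 0], 1], [[0.4, 0, 0], [0, 0, 0], 1], [[0.5, 0, 0], [0, 0, 0], 1], [[0.5, 0, 0], [0, 0, 0], 1]])

```text
clock: 19.8
tool_pos: [0.5625, -0.1979, 0.0149]
eef_rot: [0.559, 0.829, -0.003, 0.005]
contact_force: [6.3, -12.9, -0.1]
opening: 0.005
finger_force: 7.1
```

```bash
python3 -c "
from h import *
tn()"
```

```text
t 19.8 nest mm [-34.3 -81.8] z 0.0149 yaw err -86.36 F [  1.9 -14.3] -0.1
```

At the lever's stop. Back off, lift and look.

carry_out(rows=[[[-1, 0, 0], [0, 0, 0], 1], [[-3, 0, 0], [0, 0, 0], 1], [[-4, 0, 0], [0, 0, 0], 1], [[-4, 0, -4], [0, 0, 0], 1], [[-4, 0, -8], [0, 0, 0], 1], [[-4, 0, -12], [0, 0, 0], 1], [[-4, 0, -16], [0, 0, 0], 1], [[-2, 0, -18], [0, 0, 0], 1], [[-2, 0, -18], [0, 0, 0], 1], [[-2, 0, -18], [0, 0, 0], 1]])

```text
clock: 20.8
tool_pos: [0.5669, -0.2098, 0.1941]
eef_rot: [0.557, 0.831, -0.001, 0.0]
contact_force: [-0.1, -1.5, -0.1]
opening: 0.002
finger_force: 0.0
```

```bash
python3 - <<'E'
from h import *
tn();s=r.snapshot("wrist");np.savez('w8.npz',**{k:np.array(v) for k,v in s.items()})
cv2.imwrite('pics/w8.png',cv2.resize(s['image'],(768,576),interpolation=cv2.INTER_CUBIC)[:,:,::-1]);red('wrist')
E
```

```text
t 20.8 nest mm [-33.8 -94.5] z 0.1941 yaw err -86.01 F [-0.6 -1.4] -0.1
wrist 8 [277.8  66.4] nest [-15.8  15.3]
wrist 15 [276.5  73.2] nest [-16.5   8.9]
wrist 7 [275.9  84.1] nest [-16.1  -1.5]
wrist 13 [275.2  89.6] nest [-16.3  -6.8]
wrist 11 [274.6  95.6] nest [-16.3 -12.7]
wrist 159 [252.5 146.3] nest [-35.3 -66.3]
```

View pics/w8.png

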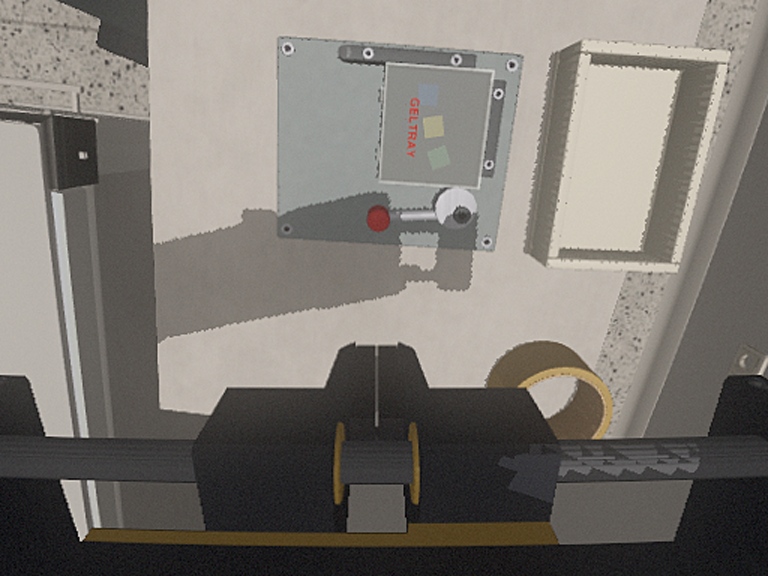

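The case sits in the corner between both stops (lid corners ≈ (386,64), (494,71), (480,188), (379,182)). The cam at (456,207) touches it, and the grip at (378,218) is closed. One numeric check follows.

```bash
python3 - <<'E'
from h import *
s=dict(np.load('w8.npz'))
cv=lambda c:(np.array(c,float)+.5)/1.5-.5
W=ray(s,cv([(278,37),(523,52),(493,252),(277,237)]),.006)[:,:2]
P=np.array([(-115,55),(60,55),(60,-90),(-115,-90)])/1000
M,t,th=fit(P,W);print(t,np.degrees(th),((P@M.T+t-W)*1000).round(1).tolist())
C=((ray(s,cv([(386,64),(494,71),(480,188),(379,182)]),.024)[:,:2]-t)@M*1000).round(1);print(C.tolist(),C.mean(0))
E
```

```text
[ 0.56956038 -0.10975756] 18.56864813902226 [[-1.6, 0.6], [0.9, -0.7], [0.8, 0.7], [-0.1, -0.6]]
[[-37.1, 38.3], [36.1, 39.1], [37.1, -39.2], [-36.6, -39.9]] [-0.125 -0.425]
```

The case is square and home within measurement error, so I hand it in.

```bash
python3 -c "
from plant import r
print(r.finish_job())"
```

```text
the job is handed in; nothing more can be done
None
```

The case is seated against both stops, about 0.5 mm or less from home by the last picture. The cam lever is closed to about its 1.5 rad stop, the arm is clear, and the job is handed in; the judge's result was not shown, and the cam's force on the case was not measured.

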